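Make up two closure sample kits

ROBOT

A 6-joint arm with a two-finger parallel gripper is mounted at the origin on the work surface. World frame = base frame: x ahead of the robot, y to its left, z up, the work surface at z = 0. Lengths are in m, angles in rad, forces in N, time in s.
With the tool pointing down it reaches from about 0.35 to 0.725 m from the base axis. Payload 6 kg.
Tool frame: the origin (TCP) lies between the finger pads; the fingertips stand 11 mm ahead of it and the grasp point (between the pads) lies 8 mm behind it; z points along the fingers, y is the line along which they close (so a half turn about z gives the same grasp; the last joint's range is limited). The gripper opens to 85 mm and grips with 20 to 120 N. Pads are 22 mm wide; open, the fingers measure 114 mm over their backs; the gripper's body (76 mm by 85 mm) begins 54 mm behind the grasp point. The pads swing forward as they close: fully open they stand 13 mm farther back than shut.
Start: joints at [-0.796, 0.04, 0.085, 0, -1.615, -0.334], TCP at [0.256, -0.543, 0.242] pointing down, gripper open.
Joint ranges: [-2.56, 2.56], [-1.29, 2.01], [-1.08, 1.49], [-3.29, 1.98], [-2.81, -0.18], [-2.99, 2.99]. Speed limits (rad/s): [2.57, 2.57, 3.01, 3.14, 3.14, 3.14].

INTERFACE

Orientations are given as a unit quaternion [x, y, z, w].
In Python, from rig import robot gives the robot as it stands.
- The arm moves only by the shell command python3 -m crank 'ROWS' [FORCE]. ROWS is JSON, a list of rows, each a list of 7 numbers: the opening, from 0 (shut) to 1 (fully open), then the shift along the tool's x, y, z as a fraction of full scale, then the turn, a rotation vector about the tool's x, y, z as a fraction of full scale. A call has 1 to 10 rows; each row shifts and turns the commanded pose from where the row before left it, along the tool's axes as they then stand; what a row does not reach is not made up. Full scale, the value 1, is 3 cm for a shift and 0.08 rad for a turn. A row lasts 1/12 s, in which the tool goes at most 41.7 mm and 7.16 degrees, less where a joint would pass 70% of its speed; a pose out of reach is approached as far as the arm can. A call with a number of a shift or a turn outside -1 to 1 is refused whole. A call with a gripper value outside its range is refused whole. The fingers move at their own pace and stop on an object; FORCE is the grip in N (left out, the last holds). Time passes only in rows, so rows that do not move let the fingers close. It gives the time, the measured TCP pose, the force, the opening and the grip force at its end, in the units of the state.
- robot.read_state(): the state, without advancing time (a new reading comes with each control period).
- robot.read_camera(name): name is "side" or "top"; returns a dict with "img" (400x640x3 uint8, red, green, blue), "camera_matrix" (3x3 intrinsics, pixels), "extrinsics" (4x4, takes a point from camera to world coordinates). Camera axes: x right, y up, looking along -z (the intrinsics and any distortion apply to the point x, -y, -z); pixel columns grow to the right and rows downward; lengths in m; the calibration is good to about 2 mm. A picture is of the moment at which its call begins. There is no depth.
- robot.sign_off(): hands the job in; it is judged then, once.
The state is a dict: "t": time; "joints": joint angles; "joint_vel": joint speeds; "tau": joint torques, N m; "tcp_pos": TCP position; "tool_rot": TCP orientation; "ft_force": force on the tool from outside, world axes, zero at the start; "moment": the same for the moment, N m; "gripper_width": opening from 0.0 (shut) to 1.0 (fully open); "gripper_force": force on a finger pad.
Only numpy, scipy, OpenCV 4.12 (cv2) and the standard library are available. Lean on these libraries where they do the work, as an engineer would, in place of code of your own. Each camera call takes 0.05 s, during which the arm holds its last target. There are 200 camera calls.

TASK

Make up the two sample kits: put the amber vial and the tall gold cap into the blue tray with two compartments, and the white jar, the copper cap and the square black cap into the blue tray with three, each piece standing upright on the floor of a compartment of its own. Set the pieces down rather than dropping them, don't tip any over, and leave the silver cap, the green vial and the steel ring where they stand.

Things in the scene. Friction and masses are not known exactly. Their poses are not given: they have to be found in the camera images.
- amber_vial: Small amber glass vial, round: body 34 mm diameter to 46 mm height with a paper label, a shoulder, then a black stopper 20 mm in diameter; 68 mm high in all, about 60 g. Stands upright on a 3 mm thick dark mat. Origin: centre of its underside; z up along its axis.
- gold_cap: Tall gold-plated cap, a round cylinder 30 mm in diameter, 45 mm high, about 35 g. Stands upright on a 3 mm thick dark mat. Origin: centre of its underside; z up along its axis.
- white_jar: White cosmetic jar with white lid and a thin gold line between them: body 40 mm in diameter up to 22 mm, lid 43 mm in diameter above it; 38 mm high in all, about 90 g. Stands upright on a 3 mm thick dark mat. Origin: centre of its underside; z up along its axis.
- copper_cap: Low wide copper-coloured cap, a round cylinder 42 mm in diameter, 26 mm high, about 40 g. Stands upright on a 3 mm thick dark mat. Origin: centre of its underside; z up along its axis.
- black_cap: Square black cap with a gold band round its foot and a small gold square on top: 32 x 32 mm, 36 mm high, about 40 g. Its x and y axes are square to its side faces; any yaw. Stands upright on a 3 mm thick dark mat. Origin: centre of its underside; z up along its axis.
- silver_cap: Not for a kit: tall silver cap, same shape as the gold one, 30 mm in diameter, 45 mm high. Stands upright on a 3 mm thick dark mat. Origin: centre of its underside; z up along its axis.
- green_vial: Not for a kit: green glass vial with a white stopper, same shape as the amber one, 34 mm in diameter, 68 mm high. Stands upright on a 3 mm thick dark mat. Origin: centre of its underside; z up along its axis.
- steel_ring: Not for a kit: steel ring gauge lying flat, 44 mm outside and 26 mm inside diameter, 18 mm high. Stands upright on a 3 mm thick dark mat. Origin: centre of its underside; z up along its axis.
- tray_two: Blue open kit tray with two compartments, fixed to the bench: 136 mm long (its x) by 104 mm wide (its y), walls 22 mm high and 4 mm thick, floor 4 mm thick. One cross wall at x = 0; the compartments are 62 mm (x) by 96 mm (y) inside, centred at x = -33 and +33 mm, y = 0. Origin: centre of its underside, on the bench; z up.
- tray_three: Blue open kit tray with three compartments, fixed to the bench: 202 mm long (its x) by 104 mm wide (its y), walls 22 mm high and 4 mm thick, floor 4 mm thick. Cross walls at x = -33 and +33 mm; the compartments are 62 mm (x) by 96 mm (y) inside, centred at x = -66, 0 and +66 mm, y = 0. Origin: centre of its underside, on the bench; z up.
Things that resemble listed ones, but are neither listed nor needed, are in the scene too. Leave any pink or red look-alike of the amber_vial alone.

How it is judged:
By the outcome, as a careful person would: the job done as asked, in the order asked, and still so for the second after the job is handed in, with the robot touching nothing.
It also fails if it takes over 122 s, if anything falls off the work surface, if the arm or the gripper's body presses on something with over 40 N, if the wrist force passes 120 N, or if a joint passes its speed limit or range.

## Working session

There is one attempt and no reset: what is moved stays moved. The work goes in short steps, Python scripts to look and compute and a shell command to move; the robot and the scene stay as the last step left them, time stands still between calls to the robot, and variables do not carry over. Pictures are saved under pics/ and viewed, at most 14 in all, crops included, and the job is handed in when it is done.

```bash
ls; mkdir -p pics; python3 - <<'E'
from rig import robot
import cv2
for n in("top","side"):
    c=robot.read_camera(n); cv2.imwrite(f"pics/{n}0.png",c["img"][:,:,::-1]); print(n,c["camera_matrix"].round(1).tolist(),c["extrinsics"].round(3).tolist(),[k for k in c])
s=robot.read_state(); print(s)
E
```

```text
pics
top [[458.0, 0.0, 317.1], [0.0, 458.0, 200.5], [0.0, 0.0, 1.0]] [[0.02, 0.994, -0.111, 0.485], [-1.0, 0.019, -0.005, -0.003], [-0.003, 0.112, 0.994, 1.129], [0.0, 0.0, 0.0, 1.0]] ['img', 'camera_matrix', 'extrinsics']
side [[500.1, 0.0, 316.3], [0.0, 500.1, 200.9], [0.0, 0.0, 1.0]] [[-0.676, 0.499, -0.543, 0.041], [-0.737, -0.446, 0.507, 0.536], [0.01, 0.743, 0.669, 0.753], [0.0, 0.0, 0.0, 1.0]] ['img', 'camera_matrix', 'extrinsics']
{'t': 0.1, 'joints': array([-7.96289480e-01,  4.07415495e-02,  8.39229042e-02, -4.33999579e-04,
       -1.61546140e+00, -3.33739766e-01]), 'joint_vel': array([-0.0020493 , -0.00346704,  0.00211978,  0.00233114, -0.00070982,
       -0.0004323 ]), 'tau': array([-5.62491579e-03, -3.69343865e+01,  3.48281336e+01,  6.95172474e+00,
       -4.57349859e-03,  6.00139288e-05]), 'tcp_pos': array([ 0.2559676 , -0.54236637,  0.24138615]), 'tool_rot': array([-2.18613135e-01,  9.75811303e-01,  7.44923786e-04, -2.06014483e-04]), 'ft_force': array([0.33061868, 0.35699082, 0.83995643]), 'moment': array([-0.02738952,  0.01859838,  0.01590789]), 'gripper_force': 0.0, 'gripper_width': 0.9974692229974418}
```

View pics/top0.png

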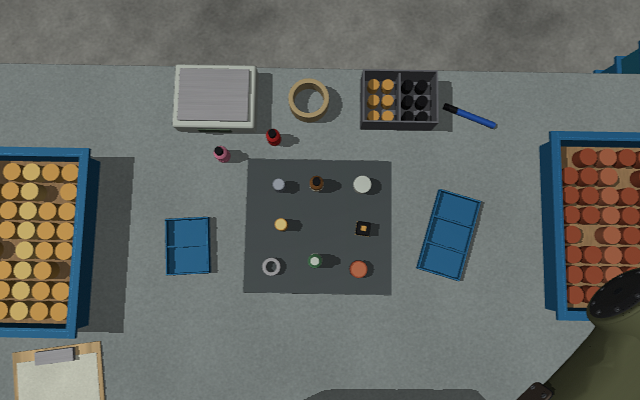

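View pics/side0.png

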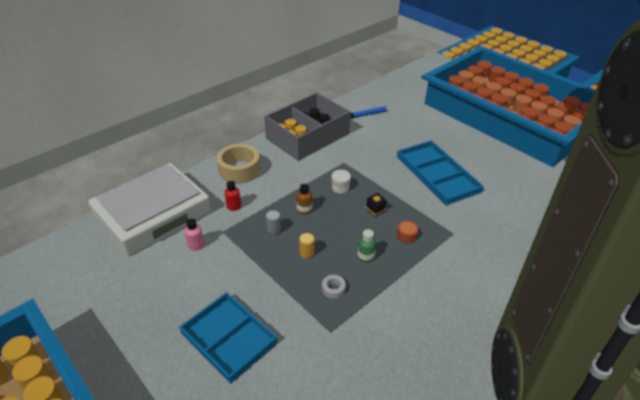

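The top view has the mat with the amber vial at (316,184), jar (362,184), gold (281,225), black (363,228) and copper (359,269). The two-compartment tray is at (188,246) and the three-compartment tray at (449,235). Not to be touched are silver (278,184), green (315,261), the ring (271,267) and the red and pink vials off the mat. The side view shows the same layout.

```bash
cat > h.py <<'E'
from rig import robot
import cv2, numpy as np
def ray(c,u,v):
    p=cv2.undistortPoints(np.array([[[u,v]]],float),c["camera_matrix"],None)[0,0]
    E=c["extrinsics"]; return E[:3,3],E[:3,:3]@np.array([p[0],-p[1],-1])
def plane(c,u,v,z):
    o,d=ray(c,u,v); return (o+d*(z-o[2])/d[2])[:2]
def tri(c1,p1,c2,p2):
    (a,d),(b,e)=ray(c1,*p1),ray(c2,*p2)
    t=np.linalg.lstsq(np.c_[d,-e],b-a,rcond=None)[0]; return (a+d*t[0]+b+e*t[1])/2
def blob(mask,near):
    n,l,st,ce=cv2.connectedComponentsWithStats(mask.astype(np.uint8))
    i=min((i for i in range(1,n) if st[i,4]>=6),key=lambda i:np.hypot(*(ce[i]-near)))
    return l==i,ce[i],st[i]
E
python3 - <<'E'
from h import *
T=robot.read_camera("top");S=robot.read_camera("side")
# (top px, side px, height)
ob=dict(amber=((316,184),(304,202),.05),gold=((281,225),(307,246),.045),jar=((362,184),(341,181),.038),copper=((359,269),(408,232),.026),black=((363,228),(376,204),.036),silver=((278,184),(273,223),.045),green=((315,261),(367,247),.05),ring=((271,267),(333,286),.018))
for n,(a,b,h) in ob.items():
    out=[]
    for c,p in((T,a),(S,b)):
        r=c["img"].astype(int); hsv=cv2.cvtColor(c["img"],cv2.COLOR_RGB2HSV).astype(int)
        if n in("amber","gold","copper","black"): m=(hsv[...,1]>90)&(hsv[...,2]>60)&((hsv[...,0]<30))
        elif n=="green": m=((hsv[...,1]>60)&(hsv[...,0]>40)&(hsv[...,0]<90))|(hsv[...,2]>120)
        else: m=hsv[...,2]>105
        k,ce,st=blob(m,np.array(p)); out.append((ce,st))
    print(n,[ (np.round(c,1).tolist(),s.tolist()) for c,s in out],"mid-plane",[plane(c,*o[0],.003+(h/2 if n!="black" else h)).round(4).tolist() for c,o in zip((T,S),out)])
for nm,p in(("two",(188,246)),("three",(449,235))):
    hsv=cv2.cvtColor(T["img"],cv2.COLOR_RGB2HSV); m=((hsv[...,0]>95)&(hsv[...,0]<115)&(hsv[...,1]>140)&(hsv[...,2]>50))
    k,ce,st=blob(m,np.array(p)); cn=max(cv2.findContours(k.astype(np.uint8),0,2)[0],key=cv2.contourArea)
    bx=cv2.boxPoints(cv2.minAreaRect(cn)); q=np.array([plane(T,*b,.022) for b in bx]); print(nm,bx.tolist(),q.round(4).tolist(),q.mean(0),np.linalg.norm(q-np.roll(q,1,0),axis=1))
im=np.hstack([cv2.resize(T["img"][205:250,340:390],None,fx=8,fy=8),cv2.resize(S["img"][185:230,350:400],None,fx=8,fy=8)])
cv2.imwrite("pics/blk.png",im[:,:,::-1])
E
```

```text
amber [([315.3, 183.1], [310, 176, 13, 13, 82]), ([303.9, 198.5], [297, 191, 15, 16, 193])] mid-plane [[0.6509, 0.0081], [0.6526, 0.002]]
gold [([280.7, 224.2], [274, 218, 14, 13, 135]), ([306.4, 245.3], [299, 233, 16, 26, 367])] mid-plane [[0.5496, 0.0896], [0.5474, 0.0883]]
jar [([361.7, 183.9], [353, 176, 18, 17, 246]), ([339.9, 180.2], [331, 169, 20, 25, 394])] mid-plane [[0.6521, -0.1053], [0.65, -0.1055]]
copper [([358.1, 268.8], [349, 260, 19, 18, 254]), ([407.1, 231.3], [397, 221, 22, 22, 392])] mid-plane [[0.4465, -0.0989], [0.4442, -0.0983]]
black [([363.0, 227.7], [360, 225, 7, 6, 33]), ([376.2, 198.0], [372, 195, 9, 7, 49])] mid-plane [[0.5444, -0.1077], [0.5409, -0.1068]]
silver [([278.0, 183.8], [273, 179, 11, 11, 105]), ([271.6, 216.9], [265, 210, 15, 21, 166])] mid-plane [[0.6477, 0.0989], [0.6566, 0.0888]]
green [([314.3, 260.6], [308, 254, 14, 14, 157]), ([366.2, 245.3], [358, 229, 18, 34, 427])] mid-plane [[0.4643, 0.0066], [0.4669, 0.0022]]
ring [([270.5, 266.5], [262, 258, 18, 18, 162]), ([332.6, 285.1], [321, 274, 25, 24, 370])] mid-plane [[0.4478, 0.1122], [0.4486, 0.111]]
two [[164.87167358398438, 217.58258056640625], [207.55459594726562, 216.72891235351562], [208.68853759765625, 273.4262390136719], [166.005615234375, 274.2799072265625]] [[0.5603, 0.3711], [0.5644, 0.2676], [0.4287, 0.2586], [0.4246, 0.3606]] [0.49450662 0.31449098] [0.13609603 0.10352357 0.13604463 0.10210885]
three [[415.4859924316406, 268.60540771484375], [438.1040954589844, 188.18551635742188], [481.5429992675781, 200.40274047851562], [458.9248962402344, 280.8226318359375]] [[0.45, -0.2356], [0.6452, -0.2915], [0.6172, -0.3967], [0.4232, -0.3389]] [ 0.53388876 -0.31567553] [0.1067556  0.20306638 0.10882795 0.20247022]
```

View pics/blk.png

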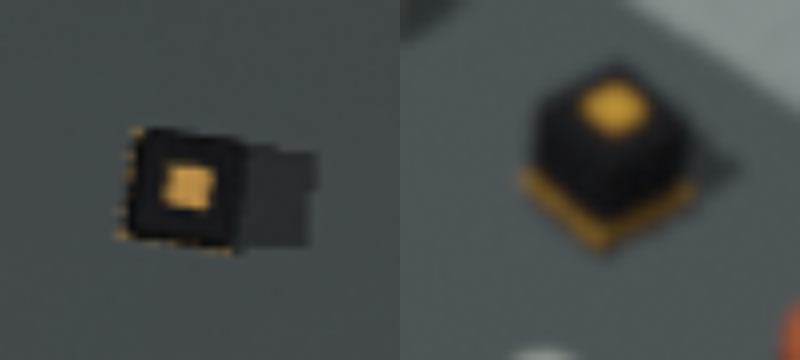

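The crop shows the black cap turned about 6.5° clockwise in the image, so about -5.4° in world. Tray yaws come out near +4.1° (two) and -16.3° (three).

```bash
cat > plan.py <<'E'
import sys, numpy as np
from rig import robot
from scipy.spatial.transform import Rotation as R
# plan.py x y z yawdeg : turn (units of .08 rad), then shift (units of 3 cm) in the turned tool axes
x,y,z,w=map(float,sys.argv[1:5]); s=robot.read_state()
C=R.from_quat(s["tool_rot"]); a=np.radians(w+180)
T=R.from_matrix(np.array([[np.cos(a),np.sin(a),0],[np.sin(a),-np.cos(a),0],[0,0,-1]]))
d=np.array([x,y,z])-s["tcp_pos"]
print("turn",((C.inv()*T).as_rotvec()/.08).round(2),"shift",(T.inv().apply(d)/.03).round(2),"tcp",s["tcp_pos"].round(4),"g",round(float(s["gripper_width"]),3),round(float(s["gripper_force"]),1),"F",s["ft_force"].round(1),"t",round(s["t"],2))
E
python3 plan.py .650 .0068 .16 4.1
```

```text
turn [ 0.01 -0.    4.62] shift [-14.41  17.32   2.72] tcp [ 0.256  -0.5425  0.2417] g 0.999 0.0 F [-0.2  0.9  0.1] t 0.2
```

```bash
python3 -m crank '[[0.75,0,0,0,0,0,0.924],[0.75,0,0,0,0,0,0.924],[0.75,0,0,0,0,0,0.924],[0.75,0,0,0,0,0,0.924],[0.75,0,0,0,0,0,0.924]]' 30
python3 -m crank '[[0.75,-0.4,0.48,0,0,0,0],[0.75,-0.72,0.86,0,0,0,0],[0.75,-0.72,0.86,0,0,0,0],[0.75,-0.72,0.86,0,0,0,0],[0.75,-0.72,0.86,0,0,0,0],[0.75,-0.72,0.86,0,0,0,0],[0.75,-0.72,0.86,0,0,0,0],[0.75,-0.72,0.86,0,0,0,0],[0.75,-0.72,0.86,0,0,0,0],[0.75,-0.72,0.86,0,0,0,0]]'
python3 -m crank '[[0.75,-0.72,0.86,0,0,0,0],[0.75,-0.72,0.86,0,0,0,0],[0.75,-0.72,0.86,0,0,0,0],[0.75,-0.72,0.86,0,0,0,0],[0.75,-0.72,0.86,0,0,0,0],[0.75,-0.72,0.86,0,0,0,0],[0.75,-0.72,0.86,0,0,0,0],[0.75,-0.72,0.86,0,0,0,0],[0.75,-0.72,0.86,0,0,0,0],[0.75,0,0,0,0,0,0]]'
python3 -m crank '[[0.75,0,0,0,0,0,0],[0.75,0,0,0,0,0,0]]'; python3 plan.py .650 .0068 .16 4.1
```

```text
t: 0.62
tcp_pos: [0.256, -0.5425, 0.242]
tool_rot: [-0.034, 0.999, 0.0, -0.0]
ft_force: [-0.6, 0.4, -0.1]
gripper_width: 0.75
gripper_force: 0.0
t: 1.45
tcp_pos: [0.445, -0.2804, 0.2423]
tool_rot: [-0.036, 0.999, 0.0, 0.0]
ft_force: [1.3, -0.6, -0.6]
gripper_width: 0.747
gripper_force: 0.0
t: 2.28
tcp_pos: [0.6235, -0.0321, 0.24]
tool_rot: [-0.038, 0.999, 0.0, -0.001]
ft_force: [-0.8, -1.2, -0.7]
gripper_width: 0.752
gripper_force: 0.0
t: 2.45
tcp_pos: [0.6216, -0.0365, 0.2419]
tool_rot: [-0.036, 0.999, -0.0, -0.0]
ft_force: [-0.1, 0.6, -0.2]
gripper_width: 0.754
gripper_force: 0.0
turn [-0.   -0.01  0.  ] shift [-1.05  1.37  2.73] tcp [ 0.6216 -0.0365  0.2419] g 0.754 0.0 F [-0.1  0.6 -0.2] t 2.45
```

```bash
python3 -m crank '[[0.75,-0.35,0.46,0.5,0,0,0],[0.75,-0.35,0.46,0.9,0,0,0],[0.75,-0.35,0.45,0.9,0,0,0],[0.75,0,0,0.9,0,0,0],[0.75,0,0,0.8,0,0,0],[0.75,0,0,0,0,0,0],[0.75,0,0,0,0,0,0]]'
python3 - <<'E'
from h import *
a=robot.read_camera("side")["img"][140:240,230:390];b=robot.read_camera("top")["img"][150:250,240:400]
cv2.imwrite("pics/a1.png",cv2.resize(np.vstack([a,b])[:,:,::-1],None,fx=3,fy=3))
E
python3 plan.py .650 .0068 .023 4.1
```

```text
t: 3.03
tcp_pos: [0.6494, 0.0055, 0.1219]
tool_rot: [-0.035, 0.999, -0.0, -0.001]
ft_force: [0.2, -0.3, 1.7]
gripper_width: 0.749
gripper_force: 0.0
turn [-0.    0.04 -0.01] shift [0.03 0.03 3.41] tcp [0.6511 0.0059 0.1252] g 0.752 0.0 F [0.7 0.5 0.6] t 3.13
```

View pics/a1.png

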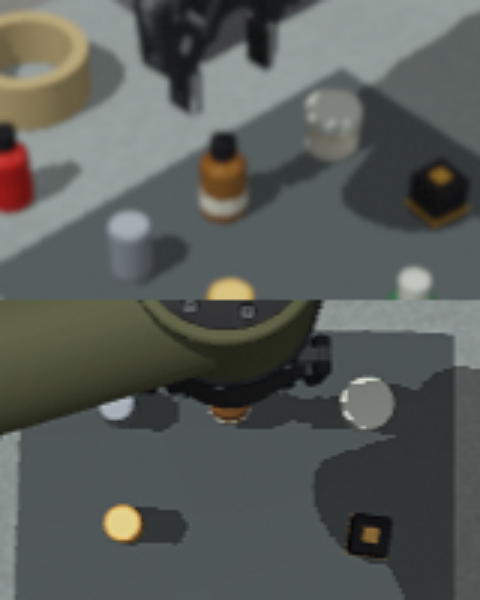

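The fingers straddle the vial: in the side crop their tips are at (185,95) and (262,60), with the stopper below at (223,140). I'll go down and close.

```bash
python3 -m crank '[[0.75,0,0,0.5,0,0,0],[0.75,0,0,0.7,0,0,0],[0.75,0,0,0.7,0,0,0],[0.75,0,0,0.6,0,0,0],[0.75,0,0,0.5,0,0,0],[0.75,0,0,0.4,0,0,0],[0.75,0,0,0,0,0,0],[0.75,0,0,0,0,0,0]]'
python3 -m crank '[[0.3,0,0,0,0,0,0],[0.3,0,0,0,0,0,0],[0.3,0,0,0,0,0,0],[0.3,0,0,0,0,0,0],[0.3,0,0,0,0,0,0],[0.3,0,0,0,0,0,0],[0.3,0,0,0,0,0,0],[0.3,0,0,0,0,0,0]]' 30
python3 plan.py .650 .0068 .023 4.1
```

```text
t: 3.8
tcp_pos: [0.6508, 0.0065, 0.0216]
tool_rot: [-0.036, 0.999, -0.0, 0.001]
ft_force: [0.2, -0.2, 1.6]
gripper_width: 0.747
gripper_force: 0.0
t: 4.47
tcp_pos: [0.6512, 0.0068, 0.0221]
tool_rot: [-0.036, 0.999, 0.0, 0.001]
ft_force: [-0.7, -0.2, 6.0]
gripper_width: 0.386
gripper_force: 30.4
turn [-0.    0.03  0.  ] shift [ 0.04  0.   -0.03] tcp [0.6512 0.0068 0.0221] g 0.386 30.4 F [-0.7 -0.2  6. ] t 4.47
```

```bash
python3 -m crank '[[0.3,0,0,-0.2,0,0,0],[0.3,0,0,-0.5,0,0,0],[0.3,0,0,-0.8,0,0,0],[0.3,0,0,-0.9,0,0,0],[0.3,0,0,-0.9,0,0,0],[0.3,0,0,-0.7,0,0,0],[0.3,0,0,-0.3,0,0,0],[0.3,0,0,0,0,0,0]]'
python3 plan.py .5274 .3169 .15 4.1
```

```text
t: 5.13
tcp_pos: [0.6512, 0.0069, 0.152]
tool_rot: [-0.036, 0.999, 0.0, 0.002]
ft_force: [-0.3, 0.9, 0.0]
gripper_width: 0.388
gripper_force: 29.9
turn [ 0.01  0.05 -0.  ] shift [ 3.38 10.6   0.07] tcp [0.6512 0.0069 0.152 ] g 0.388 29.9 F [-0.3  0.9  0. ] t 5.13
```

```bash
python3 -m crank '[[0.3,0.13,0.4,0,0,0,0],[0.3,0.22,0.7,0,0,0,0],[0.3,0.29,0.9,0,0,0,0],[0.3,0.29,0.9,0,0,0,0],[0.3,0.29,0.9,0,0,0,0],[0.3,0.29,0.9,0,0,0,0],[0.3,0.29,0.9,0,0,0,0],[0.3,0.29,0.9,0,0,0,0],[0.3,0.29,0.9,0,0,0,0],[0.3,0.29,0.9,0,0,0,0]]'
python3 -m crank '[[0.3,0.28,0.9,0,0,0,0],[0.3,0.25,0.8,0,0,0,0],[0.3,0.18,0.6,0,0,0,0],[0.3,0,0,0,0,0,0],[0.3,0,0,0,0,0,0],[0.3,0,0,0,0,0,0]]'
python3 - <<'E'
from h import *
a=robot.read_camera("side")["img"][200:400,130:350]
cv2.imwrite("pics/a2.png",cv2.resize(a[:,:,::-1],None,fx=3,fy=3))
E
python3 plan.py .5274 .3169 .15 4.1
```

```text
t: 5.97
tcp_pos: [0.5506, 0.2506, 0.1465]
tool_rot: [-0.036, 0.999, -0.001, -0.002]
ft_force: [0.7, -0.0, -1.0]
gripper_width: 0.383
gripper_force: 29.9
t: 6.47
tcp_pos: [0.5258, 0.3163, 0.1476]
tool_rot: [-0.036, 0.999, -0.001, -0.001]
ft_force: [-0.1, 0.6, 0.1]
gripper_width: 0.387
gripper_force: 30.0
turn [-0.01 -0.02 -0.01] shift [-0.04  0.03 -0.06] tcp [0.5262 0.316  0.1481] g 0.388 30.0 F [ 0.6 -0.2 -0.9] t 6.52
```

View pics/a2.png

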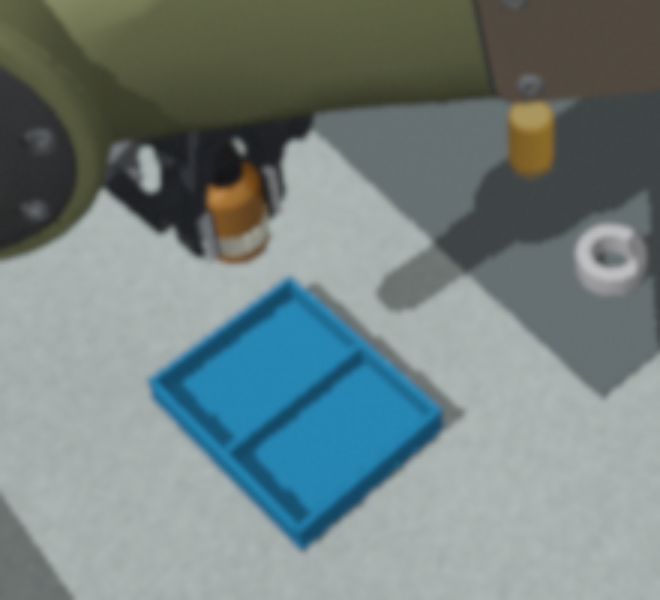

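The vial hangs upright at (237,210) in the crop, above the far compartment. Lowering it.

```bash
python3 -m crank '[[0.3,0,0,0.4,0,0,0],[0.3,0,0,0.7,0,0,0],[0.3,0,0,0.8,0,0,0],[0.3,0,0,0.8,0,0,0],[0.3,0,0,0.6,0,0,0],[0.3,0,0,0.4,0,0,0],[0.3,0,0,0.25,0,0,0],[0.3,0,0,0.1,0,0,0],[0.3,0,0,0,0,0,0],[0.3,0,0,0,0,0,0]]'
python3 plan.py .5274 .3169 .0235 4.1
```

```text
t: 7.35
tcp_pos: [0.5271, 0.317, 0.0289]
tool_rot: [-0.036, 0.999, 0.0, 0.001]
ft_force: [-0.4, 0.5, 0.8]
gripper_width: 0.385
gripper_force: 30.0
turn [ 0.01  0.02 -0.  ] shift [-0.01 -0.    0.18] tcp [0.5271 0.317  0.0289] g 0.385 30.0 F [-0.4  0.5  0.8] t 7.35
```

```bash
for i in 1; do python3 -m crank '[[0.3,0,0,0.06,0,0,0],[0.3,0,0,0.04,0,0,0],[0.3,0,0,0,0,0,0]]'; python3 -m crank '[[0.3,0,0,0.04,0,0,0],[0.3,0,0,0,0,0,0],[0.3,0,0,0,0,0,0]]';python3 -m crank '[[0.3,0,0,0.03,0,0,0],[0.3,0,0,0,0,0,0],[0.3,0,0,0,0,0,0]]'; done | grep -E "tcp|ft"
```

```text
tcp_pos: [0.5265, 0.3169, 0.0252]
ft_force: [-0.4, 0.2, -1.0]
tcp_pos: [0.5264, 0.3167, 0.0236]
ft_force: [-0.1, -0.6, -0.2]
tcp_pos: [0.5266, 0.3168, 0.0232]
ft_force: [-0.2, -1.0, 1.6]
```

```bash
python3 -m crank '[[0.3,0,0,0.03,0,0,0],[0.3,0,0,0,0,0,0],[0.3,0,0,0,0,0,0]]' | grep -E "tcp|ft";
python3 -m crank '[[0.43,0,0,0,0,0,0],[0.48,0,0,0,0,0,0],[0.55,0,0,0,0,0,0],[0.58,0,0,0,0,0,0],[0.58,0,0,0,0,0,0],[0.58,0,0,-0.3,0,0,0],[0.58,0,0,-0.5,0,0,0],[0.58,0,0,-0.8,0,0,0],[0.58,0,0,-0.8,0,0,0],[0.58,0,0,-0.9,0,0,0]]'
python3 -m crank '[[0.58,0,0,-0.9,0,0,0],[0.7,0,0,-0.4,0,0,0],[0.7,0,0,0,0,0,0]]' >/dev/null; python3 plan.py .5485 .089 .155 4.1
```

```text
tcp_pos: [0.5267, 0.3168, 0.0231]
ft_force: [-3.9, -1.4, 6.0]
t: 9.18
tcp_pos: [0.5262, 0.3164, 0.1219]
tool_rot: [-0.036, 0.999, -0.0, -0.0]
ft_force: [1.4, 0.6, 0.3]
gripper_width: 0.581
gripper_force: 0.0
turn [ 0.05  0.07 -0.  ] shift [-0.14 -7.65  0.33] tcp [0.5279 0.3176 0.1649] g 0.698 0.0 F [-0.5  0.5  1. ] t 9.43
```

```bash
python3 -m crank '[[0.7,0,-0.4,0,0,0,0],[0.7,-0.02,-0.75,0,0,0,0],[0.7,-0.02,-0.9,0,0,0,0],[0.7,-0.02,-0.9,0,0,0,0],[0.7,-0.02,-0.9,0,0,0,0],[0.7,-0.02,-0.9,0,0,0,0],[0.7,-0.02,-0.9,0,0,0,0],[0.7,-0.02,-0.9,0,0,0,0],[0.7,0,-0.7,0,0,0,0],[0.7,0,-0.4,0,0,0,0]]' >/dev/null
python3 -m crank '[[0.7,0,0,0.5,0,0,0],[0.7,0,0,0.7,0,0,0],[0.7,0,0,0,0,0,0],[0.7,0,0,0,0,0,0]]'>/dev/null
python3 - <<'E'
from h import *
S=robot.read_camera("side")["img"];T=robot.read_camera("top")["img"]
cv2.imwrite("pics/a3.png",cv2.resize(np.hstack([S[180:400,170:360],T[140:360,150:340]])[:,:,::-1],None,fx=2,fy=2))
E
python3 plan.py .5485 .089 .02 4.1
```

```text
turn [-0.    0.01  0.  ] shift [-0.04  0.02  3.49] tcp [0.5473 0.0882 0.1246] g 0.698 0.0 F [-0.1 -0.5 -0.1] t 10.7
```

View pics/a3.png

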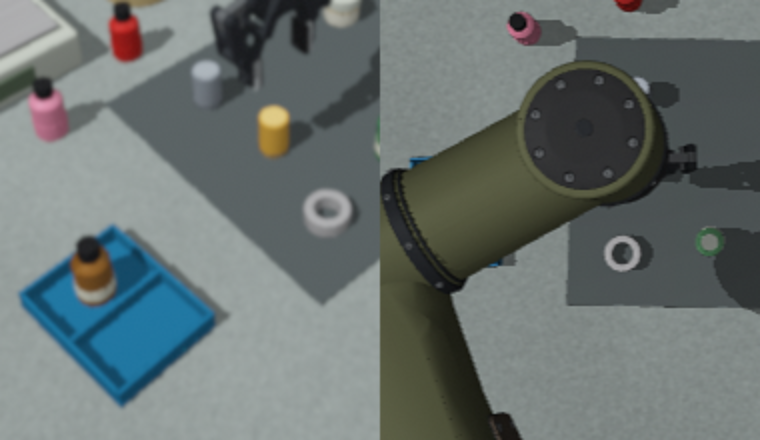

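The amber vial stands in the far compartment at (93,270), and the gripper is above the gold cap at (274,130). Picking the gold cap.

```bash
python3 -m crank '[[0.7,0,0,0.5,0,0,0],[0.7,0,0,0.7,0,0,0],[0.7,0,0,0.8,0,0,0],[0.7,0,0,0.7,0,0,0],[0.7,0,0,0.5,0,0,0],[0.7,0,0,0.25,0,0,0],[0.7,0,0,0,0,0,0],[0.7,0,0,0,0,0,0]]'>/dev/null
python3 -m crank '[[0.25,0,0,0,0,0,0],[0.25,0,0,0,0,0,0],[0.25,0,0,0,0,0,0],[0.25,0,0,0,0,0,0],[0.25,0,0,0,0,0,0],[0.25,0,0,0,0,0,0],[0.25,0,0,0,0,0,0],[0.25,0,0,0,0,0,0]]' 30; python3 plan.py .5485 .089 .02 4.1
python3 -m crank '[[0.25,0,0,-0.2,0,0,0],[0.25,0,0,-0.5,0,0,0],[0.25,0,0,-0.8,0,0,0],[0.25,0,0,-0.9,0,0,0],[0.25,0,0,-0.9,0,0,0],[0.25,0,0,-0.7,0,0,0],[0.25,0,0,-0.3,0,0,0],[0.25,0,0,0,0,0,0]]'
python3 plan.py .4616 .3121 .15 4.1
```

```text
t: 12.03
tcp_pos: [0.5478, 0.0884, 0.0218]
tool_rot: [-0.036, 0.999, 0.0, 0.001]
ft_force: [-0.1, 1.2, 5.6]
gripper_width: 0.349
gripper_force: 30.1
turn [ 0.01  0.03 -0.  ] shift [-0.02  0.02  0.06] tcp [0.5478 0.0884 0.0218] g 0.349 30.1 F [-0.1  1.2  5.6] t 12.03
t: 12.7
tcp_pos: [0.5479, 0.0884, 0.1518]
tool_rot: [-0.036, 0.999, 0.001, 0.002]
ft_force: [0.5, -0.6, -0.0]
gripper_width: 0.342
gripper_force: 29.6
turn [ 0.02  0.05 -0.  ] shift [2.34 7.64 0.06] tcp [0.5479 0.0884 0.1518] g 0.342 29.6 F [ 0.5 -0.6 -0. ] t 12.7
```

```bash
python3 -m crank '[[0.25,0.12,0.4,0,0,0,0],[0.25,0.22,0.74,0,0,0,0],[0.25,0.28,0.9,0,0,0,0],[0.25,0.28,0.9,0,0,0,0],[0.25,0.28,0.9,0,0,0,0],[0.25,0.28,0.9,0,0,0,0],[0.25,0.28,0.9,0,0,0,0],[0.25,0.28,0.9,0,0,0,0],[0.25,0.2,0.7,0,0,0,0],[0.25,0.12,0.4,0,0,0,0]]'>/dev/null
python3 -m crank '[[0.25,0,0,0.3,0,0,0],[0.25,0,0,0.5,0,0,0],[0.25,0,0,0,0,0,0],[0.25,0,0,0,0,0,0]]' >/dev/null
python3 plan.py .4616 .3121 .0265 4.1
```

```text
turn [-0.03 -0.03 -0.01] shift [-0.06  0.05  3.23] tcp [0.4601 0.3105 0.1233] g 0.344 29.7 F [ 0.3 -0.  -0.6] t 13.87
```

```bash
python3 -m crank '[[0.25,-0.06,0.05,0.4,0,0,0],[0.25,0,0,0.7,0,0,0],[0.25,0,0,0.8,0,0,0],[0.25,0,0,0.6,0,0,0],[0.25,0,0,0.4,0,0,0],[0.25,0,0,0.23,0,0,0],[0.25,0,0,0.07,0,0,0],[0.25,0,0,0,0,0,0],[0.25,0,0,0,0,0,0]]'
for i in 1; do python3 -m crank '[[0.25,0,0,0.05,0,0,0],[0.25,0,0,0,0,0,0],[0.25,0,0,0,0,0,0]]'; python3 -m crank '[[0.25,0,0,0.04,0,0,0],[0.25,0,0,0,0,0,0],[0.25,0,0,0,0,0,0]]'; done | grep -E "tcp|ft"
```

```text
t: 14.62
tcp_pos: [0.463, 0.3138, 0.0305]
tool_rot: [-0.036, 0.999, 0.001, 0.001]
ft_force: [-0.0, -0.2, 0.0]
gripper_width: 0.34
gripper_force: 29.7
tcp_pos: [0.4625, 0.3136, 0.0284]
ft_force: [0.4, 0.7, -0.6]
tcp_pos: [0.4623, 0.3133, 0.0266]
ft_force: [0.2, -0.7, 0.6]
```

```bash
for i in 1; do python3 -m crank '[[0.25,0,0,0.06,0,0,0],[0.25,0,0,0,0,0,0],[0.25,0,0,0,0,0,0]]'; python3 -m crank '[[0.25,0,0,0.04,0,0,0],[0.25,0,0,0,0,0,0],[0.25,0,0,0,0,0,0]]';  python3 -m crank '[[0.25,0,0,0.03,0,0,0],[0.25,0,0,0,0,0,0],[0.25,0,0,0,0,0,0]]'; done | grep -E "tcp|ft"
```

```text
tcp_pos: [0.4622, 0.3133, 0.0246]
ft_force: [-0.7, 1.0, -0.1]
tcp_pos: [0.4623, 0.3133, 0.0235]
ft_force: [-0.7, -0.1, 0.4]
tcp_pos: [0.4624, 0.3134, 0.0229]
ft_force: [0.1, 0.2, 0.2]
```

```bash
for i in 1; do python3 -m crank '[[0.25,0,0,0.03,0,0,0],[0.25,0,0,0,0,0,0],[0.25,0,0,0,0,0,0]]'; python3 -m crank '[[0.25,0,0,0.02,0,0,0],[0.25,0,0,0,0,0,0],[0.25,0,0,0,0,0,0]]'; done | grep -E "tcp|ft"
```

```text
tcp_pos: [0.4625, 0.3135, 0.0229]
ft_force: [-2.3, -1.6, 5.5]
tcp_pos: [0.4626, 0.3135, 0.0228]
ft_force: [-3.8, -2.0, 9.4]
```

Contact. Release, lift and plan the jar.

```bash
python3 -m crank '[[0.38,0,0,0,0,0,0],[0.43,0,0,0,0,0,0],[0.5,0,0,0,0,0,0],[0.55,0,0,0,0,0,0],[0.55,0,0,0,0,0,0],[0.55,0,0,-0.3,0,0,0],[0.55,0,0,-0.5,0,0,0],[0.55,0,0,-0.8,0,0,0],[0.55,0,0,-0.8,0,0,0],[0.55,0,0,-0.9,0,0,0]]' >/dev/null
python3 -m crank '[[0.55,0,0,-0.9,0,0,0.9],[0.8,0,0,-0.4,0,0,0.9],[0.8,0,0,0,0,0,0.9],[0.8,0,0,0,0,0,0.9],[0.8,0,0,0,0,0,0.85],[0.8,0,0,0,0,0,0],[0.8,0,0,0,0,0,0]]' >/dev/null; python3 plan.py .651 -.1054 .15 -16.3
```

```text
turn [0.01 0.   0.02] shift [ -9.95 -11.63   0.32] tcp [0.4624 0.3133 0.1597] g 0.802 0.0 F [0.5 0.  0.9] t 17.78
```

```bash
python3 -m crank '[[0.8,-0.4,-0.47,0,0,0,0],[0.8,-0.72,-0.84,0,0,0,0],[0.8,-0.72,-0.84,0,0,0,0],[0.8,-0.72,-0.84,0,0,0,0],[0.8,-0.72,-0.84,0,0,0,0],[0.8,-0.72,-0.84,0,0,0,0],[0.8,-0.72,-0.84,0,0,0,0],[0.8,-0.72,-0.84,0,0,0,0],[0.8,-0.72,-0.84,0,0,0,0],[0.8,-0.72,-0.84,0,0,0,0]]'>/dev/null
python3 -m crank '[[0.8,-0.72,-0.84,0,0,0,0],[0.8,-0.72,-0.84,0,0,0,0],[0.8,-0.72,-0.84,0,0,0,0],[0.8,-0.55,-0.65,0,0,0,0],[0.8,-0.36,-0.43,0,0,0,0],[0.8,0,0,0.3,0,0,0],[0.8,0,0,0.3,0,0,0],[0.8,0,0,0,0,0,0],[0.8,0,0,0,0,0,0]]'>/dev/null; python3 plan.py .651 -.1054 .022 -16.3
python3 - <<'E'
from h import *
S=robot.read_camera("side")["img"]
cv2.imwrite("pics/a4.png",cv2.resize(S[120:390,180:480][:,:,::-1],None,fx=2,fy=2))
E
```

```text
turn [-0.01 -0.03  0.02] shift [-0.04 -0.02  3.94] tcp [ 0.6501 -0.1045  0.1401] g 0.801 0.0 F [ 0.   0.5 -0.2] t 19.37
```

View pics/a4.png

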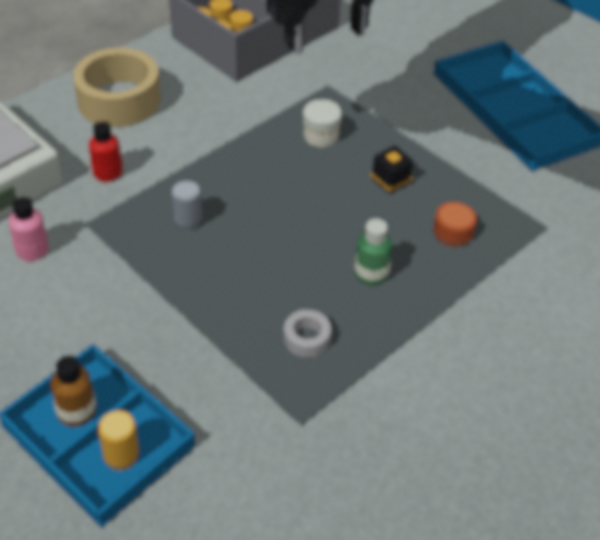

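Both pieces stand in the small tray: amber at (72,390), gold at (118,440). The gripper is above the jar at (322,122). Picking the jar.

```bash
python3 -m crank '[[0.8,-0.04,-0.02,0.5,0,0,0],[0.8,0,0,0.8,0,0,0],[0.8,0,0,0.8,0,0,0],[0.8,0,0,0.7,0,0,0],[0.8,0,0,0.5,0,0,0],[0.8,0,0,0.35,0,0,0],[0.8,0,0,0.25,0,0,0],[0.8,0,0,0,0,0,0],[0.8,0,0,0,0,0,0]]'
python3 -m crank '[[0.4,0,0,0,0,0,0],[0.4,0,0,0,0,0,0],[0.4,0,0,0,0,0,0],[0.4,0,0,0,0,0,0],[0.4,0,0,0,0,0,0],[0.4,0,0,0,0,0,0],[0.4,0,0,0,0,0,0],[0.4,0,0,0,0,0,0]]' 30
python3 -m crank '[[0.4,0,0,-0.2,0,0,0],[0.4,0,0,-0.5,0,0,0],[0.4,0,0,-0.8,0,0,0],[0.4,0,0,-0.9,0,0,0],[0.4,0,0,-0.8,0,0,0],[0.4,0,0,-0.4,0,0,0],[0.4,0,0,-0.1,0,0,0],[0.4,0,0,0,0,0,0]]'
python3 plan.py .597 -.335 .13 -16.3
```

```text
t: 20.17
tcp_pos: [0.6522, -0.1061, 0.025]
tool_rot: [0.142, 0.99, -0.0, 0.0]
ft_force: [0.6, 0.7, -0.3]
gripper_width: 0.8
gripper_force: 0.0
t: 20.83
tcp_pos: [0.6526, -0.1063, 0.0258]
tool_rot: [0.142, 0.99, 0.0, 0.001]
ft_force: [-0.3, 0.6, 6.3]
gripper_width: 0.487
gripper_force: 31.0
t: 21.5
tcp_pos: [0.6518, -0.1061, 0.1352]
tool_rot: [0.142, 0.99, 0.0, 0.0]
ft_force: [-0.3, -0.3, -1.6]
gripper_width: 0.493
gripper_force: 30.6
turn [ 0.01  0.   -0.01] shift [-0.39 -7.83  0.17] tcp [ 0.6518 -0.1061  0.1352] g 0.493 30.6 F [-0.3 -0.3 -1.6] t 21.5
```

```bash
python3 -m crank '[[0.4,-0.03,-0.4,0,0,0,0],[0.4,-0.04,-0.75,0,0,0,0],[0.4,-0.05,-0.95,0,0,0,0],[0.4,-0.05,-0.95,0,0,0,0],[0.4,-0.05,-0.95,0,0,0,0],[0.4,-0.05,-0.95,0,0,0,0],[0.4,-0.05,-0.95,0,0,0,0],[0.4,-0.04,-0.9,0,0,0,0],[0.4,-0.02,-0.65,0,0,0,0],[0.4,-0.01,-0.38,0,0,0,0]]'>/dev/null
python3 -m crank '[[0.4,0,0,0.3,0,0,0],[0.4,0,0,0.3,0,0,0],[0.4,0,0,0,0,0,0],[0.4,0,0,0,0,0,0]]'>/dev/null
python3 - <<'E'
from h import *
S=robot.read_camera("side")["img"];T=robot.read_camera("top")["img"]
cv2.imwrite("pics/a5.png",cv2.resize(np.vstack([S[90:240,340:560],T[160:310,380:600]])[:,:,::-1],None,fx=2,fy=2))
E
python3 plan.py .597 -.335 .031 -16.3
```

```text
turn [-0.   -0.    0.01] shift [ 0.   -0.03  2.87] tcp [ 0.5974 -0.3341  0.1171] g 0.489 30.6 F [ 0.4  0.6 -0.5] t 22.77
```

View pics/a5.png

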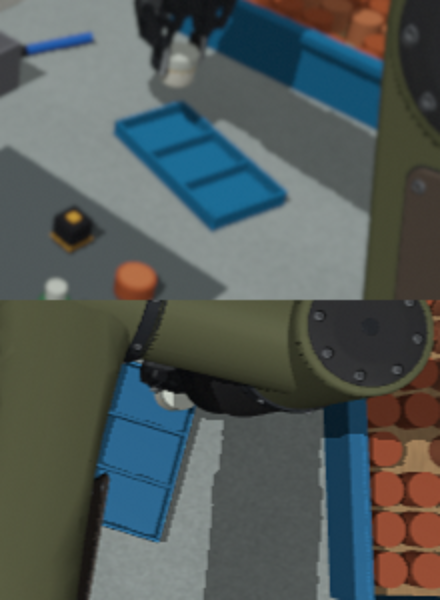

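The jar is held upright over the far compartment, at (178,70) in the side crop. Lowering it.

```bash
python3 -m crank '[[0.4,0,-0.03,0.4,0,0,0],[0.4,0,0,0.7,0,0,0],[0.4,0,0,0.7,0,0,0],[0.4,0,0,0.5,0,0,0],[0.4,0,0,0.35,0,0,0],[0.4,0,0,0.22,0,0,0],[0.4,0,0,0.05,0,0,0],[0.4,0,0,0,0,0,0],[0.4,0,0,0,0,0,0]]' | grep -E "tcp|ft"
for i in 1; do python3 -m crank '[[0.4,0,0,0.05,0,0,0],[0.4,0,0,0,0,0,0],[0.4,0,0,0,0,0,0]]'; python3 -m crank '[[0.4,0,0,0.04,0,0,0],[0.4,0,0,0,0,0,0],[0.4,0,0,0,0,0,0]]'; done | grep -E "tcp|ft"
```

```text
tcp_pos: [0.5974, -0.3361, 0.0308]
ft_force: [-0.3, 0.4, -0.8]
tcp_pos: [0.597, -0.336, 0.0286]
ft_force: [0.5, 0.4, -1.2]
tcp_pos: [0.5967, -0.3359, 0.0269]
ft_force: [0.3, -0.3, -1.0]
```

```bash
for i in 1; do python3 -m crank '[[0.4,0,0,0.03,0,0,0],[0.4,0,0,0,0,0,0],[0.4,0,0,0,0,0,0]]'; python3 -m crank '[[0.4,0,0,0.02,0,0,0],[0.4,0,0,0,0,0,0],[0.4,0,0,0,0,0,0]]'; done | grep -E "tcp|ft"
```

```text
tcp_pos: [0.5969, -0.336, 0.0268]
ft_force: [-2.2, 0.5, 4.3]
tcp_pos: [0.5969, -0.336, 0.0268]
ft_force: [-3.1, 2.2, 6.6]
```

```bash
python3 -m crank '[[0.52,0,0,0,0,0,0],[0.56,0,0,0,0,0,0],[0.6,0,0,0,0,0,0],[0.65,0,0,0,0,0,0],[0.65,0,0,0,0,0,0],[0.65,0,0,-0.3,0,0,0],[0.65,0,0,-0.5,0,0,0],[0.65,0,0,-0.8,0,0,0],[0.65,0,0,-0.8,0,0,0],[0.65,0,0,-0.9,0,0,0]]' | grep -E "tcp|ft"
python3 -m crank '[[0.65,0,0,-0.5,0,0,0],[0.8,0,0,0,0,0,0],[0.8,0,0,0,0,0,0]]' >/dev/null; python3 plan.py .4455 -.0986 .13 -16.3
```

```text
tcp_pos: [0.5964, -0.3358, 0.1254]
ft_force: [0.0, 0.0, 0.1]
turn [ 0.    0.04 -0.  ] shift [7.08 6.18 0.38] tcp [ 0.5974 -0.3361  0.1414] g 0.805 0.0 F [-0.8  0.4 -0.9] t 25.6
```

```bash
python3 -m crank '[[0.8,0.4,0.35,0,0,0,0],[0.8,0.75,0.65,0,0,0,0],[0.8,0.8,0.7,0,0,0,0],[0.8,0.8,0.7,0,0,0,0],[0.8,0.8,0.7,0,0,0,0],[0.8,0.8,0.7,0,0,0,0],[0.8,0.8,0.7,0,0,0,0],[0.8,0.8,0.7,0,0,0,0],[0.8,0.7,0.6,0,0,0,0],[0.8,0.43,0.38,0,0,0,0]]'>/dev/null
python3 -m crank '[[0.8,0,0,0.5,0,0,0],[0.8,0,0,0.7,0,0,0],[0.8,0,0,0,0,0,0],[0.8,0,0,0,0,0,0]]'>/dev/null
python3 - <<'E'
from h import *
S=robot.read_camera("side")["img"]
cv2.imwrite("pics/a6.png",cv2.resize(S[100:300,300:560][:,:,::-1],None,fx=2,fy=2))
E
python3 plan.py .4455 -.0986 .016 -16.3
```

```text
turn [-0.01 -0.01 -0.  ] shift [-0.02  0.01  2.92] tcp [ 0.4448 -0.0986  0.1035] g 0.799 0.0 F [ 1.3 -0.6  0.7] t 26.82
```

View pics/a6.png

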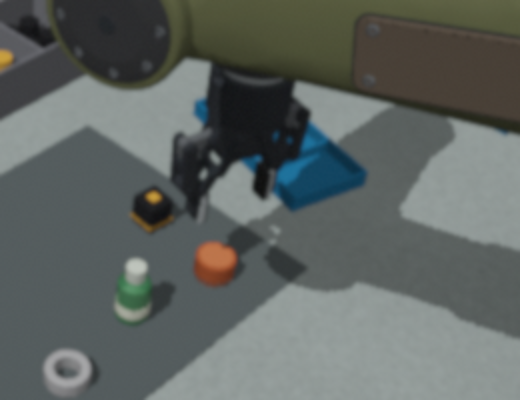

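```bash
python3 - <<'E'
from h import *
c=robot.read_camera("side")
E=np.linalg.inv(c["extrinsics"])
for p in[(.4455,-.0986,.097),(.4455,-.0986,.029),(.4455,-.0986,.016)]:
    q=E[:3,:3]@p+E[:3,3]; u=c["camera_matrix"]@np.array([q[0],-q[1],-q[2]]); u=u[:2]/u[2]; print(p,u,(u-[300,100])*2)
E
```

```text
(0.4455, -0.0986, 0.097) [412.14943283 201.88628544] [224.29886567 203.77257088]
(0.4455, -0.0986, 0.029) [407.55828732 226.47150815] [215.11657463 252.9430163 ]
(0.4455, -0.0986, 0.016) [406.72655328 230.92537841] [213.45310656 261.85075682]
```

The tips, at (198,215) and (262,192), straddle the projected axis, and the copper cap sits at (215,262) where predicted. Descend and grip.

```bash
python3 -m crank '[[0.8,0,0,0.5,0,0,0],[0.8,0,0,0.7,0,0,0],[0.8,0,0,0.7,0,0,0],[0.8,0,0,0.5,0,0,0],[0.8,0,0,0.3,0,0,0],[0.8,0,0,0.2,0,0,0],[0.8,0,0,0,0,0,0],[0.8,0,0,0,0,0,0]]' | grep -E "tcp|ft"
python3 -m crank '[[0.4,0,0,0,0,0,0],[0.4,0,0,0,0,0,0],[0.4,0,0,0,0,0,0],[0.4,0,0,0,0,0,0],[0.4,0,0,0,0,0,0],[0.4,0,0,0,0,0,0],[0.4,0,0,0,0,0,0],[0.4,0,0,0,0,0,0]]' 30
python3 -m crank '[[0.4,0,0,-0.2,0,0,0],[0.4,0,0,-0.5,0,0,0],[0.4,0,0,-0.8,0,0,0],[0.4,0,0,-0.9,0,0,0],[0.4,0,0,-0.8,0,0,0],[0.4,0,0,-0.4,0,0,0],[0.4,0,0,-0.1,0,0,0],[0.4,0,0,0,0,0,0]]'
python3 plan.py .534 -.317 .13 -16.3;python3 plan.py .471 -.298 .13 -16.3
```

```text
tcp_pos: [0.4456, -0.0984, 0.0174]
ft_force: [-0.5, -0.4, -0.1]
t: 28.2
tcp_pos: [0.4458, -0.0982, 0.0177]
tool_rot: [0.142, 0.99, 0.0, 0.001]
ft_force: [-0.1, 1.2, 6.5]
gripper_width: 0.478
gripper_force: 30.9
t: 28.87
tcp_pos: [0.445, -0.098, 0.1274]
tool_rot: [0.142, 0.99, 0.0, 0.0]
ft_force: [-0.9, -0.6, -1.3]
gripper_width: 0.476
gripper_force: 30.4
turn [ 0.01  0.   -0.  ] shift [-4.89 -6.17 -0.09] tcp [ 0.445  -0.098   0.1274] g 0.476 30.4 F [-0.9 -0.6 -1.3] t 28.87
turn [ 0.01  0.   -0.  ] shift [-2.7  -6.15 -0.09] tcp [ 0.445  -0.098   0.1274] g 0.476 30.4 F [-0.9 -0.6 -1.3] t 28.87
```

```bash
python3 -m crank '[[0.4,-0.3,-0.4,0,0,0,0],[0.4,-0.6,-0.75,0,0,0,0],[0.4,-0.7,-0.88,0,0,0,0],[0.4,-0.7,-0.88,0,0,0,0],[0.4,-0.7,-0.88,0,0,0,0],[0.4,-0.7,-0.88,0,0,0,0],[0.4,-0.65,-0.82,0,0,0,0],[0.4,-0.54,-0.68,0,0,0,0],[0.4,0,0,0,0,0,0],[0.4,0,0,0,0,0,0]]'>/dev/null
python3 plan.py .534 -.317 .023 -16.3
```

```text
turn [ 0.01 -0.07 -0.03] shift [-0.04  0.04  3.36] tcp [ 0.5326 -0.3177  0.1237] g 0.478 30.5 F [ 0.3 -0.1 -0. ] t 29.7
```

```bash
python3 -m crank '[[0.4,0,0,0.4,0,0,0],[0.4,0,0,0.7,0,0,0],[0.4,0,0,0.8,0,0,0],[0.4,0,0,0.6,0,0,0],[0.4,0,0,0.4,0,0,0],[0.4,0,0,0.28,0,0,0],[0.4,0,0,0.12,0,0,0],[0.4,0,0,0,0,0,0],[0.4,0,0,0,0,0,0]]' | grep -E "tcp|ft"
for i in 1; do python3 -m crank '[[0.4,0,0,0.06,0,0,0],[0.4,0,0,0,0,0,0],[0.4,0,0,0,0,0,0]]'; python3 -m crank '[[0.4,0,0,0.03,0,0,0],[0.4,0,0,0,0,0,0],[0.4,0,0,0,0,0,0]]'; done | grep -E "tcp|ft"
```

```text
tcp_pos: [0.5343, -0.3172, 0.0293]
ft_force: [-0.6, -0.0, 0.6]
tcp_pos: [0.534, -0.3172, 0.0271]
ft_force: [-0.6, 0.2, 0.3]
tcp_pos: [0.5338, -0.3172, 0.0257]
ft_force: [0.1, -0.2, -0.4]
```

```bash
for i in 1; do python3 -m crank '[[0.4,0,0,0.1,0,0,0],[0.4,0,0,0,0,0,0],[0.4,0,0,0,0,0,0]]'; python3 -m crank '[[0.4,0,0,0.06,0,0,0],[0.4,0,0,0,0,0,0],[0.4,0,0,0,0,0,0]]';python3 -m crank '[[0.4,0,0,0.03,0,0,0],[0.4,0,0,0,0,0,0],[0.4,0,0,0,0,0,0]]';python3 -m crank '[[0.4,0,0,0.03,0,0,0],[0.4,0,0,0,0,0,0],[0.4,0,0,0,0,0,0]]'; done | grep -E "tcp|ft"
```

```text
tcp_pos: [0.5336, -0.3171, 0.0223]
ft_force: [0.7, -0.5, -0.5]
tcp_pos: [0.5337, -0.3171, 0.0207]
ft_force: [0.4, -0.4, -1.3]
tcp_pos: [0.5337, -0.3171, 0.0199]
ft_force: [-0.1, -0.6, 0.2]
tcp_pos: [0.5337, -0.3171, 0.019]
ft_force: [-0.5, -0.1, -0.4]
```

```bash
for i in 1; do python3 -m crank '[[0.4,0,0,0.02,0,0,0],[0.4,0,0,0,0,0,0],[0.4,0,0,0,0,0,0]]'; python3 -m crank '[[0.4,0,0,0.02,0,0,0],[0.4,0,0,0,0,0,0],[0.4,0,0,0,0,0,0]]'; done | grep -E "tcp|ft"
```

```text
tcp_pos: [0.5338, -0.3172, 0.0187]
ft_force: [-0.5, 0.3, 1.3]
tcp_pos: [0.5339, -0.3173, 0.0187]
ft_force: [-1.2, 0.9, 4.4]
```

```bash
python3 -m crank '[[0.51,0,0,0,0,0,0],[0.55,0,0,0,0,0,0],[0.6,0,0,0,0,0,0],[0.64,0,0,0,0,0,0],[0.64,0,0,0,0,0,0],[0.64,0,0,-0.3,0,0,0],[0.64,0,0,-0.5,0,0,0],[0.64,0,0,-0.8,0,0,0],[0.64,0,0,-0.8,0,0,0],[0.64,0,0,-0.9,0,0,0]]' | grep -E "tcp|ft"
python3 -m crank '[[0.7,0,0,-0.5,0,0,0],[0.7,0,0,0,0,0,-0.8],[0.7,0,0,0,0,0,-0.8],[0.7,0,0,0,0,0,-0.78],[0.7,0,0,0,0,0,0],[0.7,0,0,0,0,0,0]]' >/dev/null; python3 plan.py .543 -.1073 .10 -5.4
```

```text
tcp_pos: [0.5334, -0.317, 0.1179]
ft_force: [1.2, -0.6, -0.1]
turn [-0.    0.   -0.03] shift [0.35 6.99 1.08] tcp [ 0.5338 -0.3172  0.1324] g 0.702 0.0 F [ 0.   0.1 -0.5] t 33.78
```

```bash
python3 -m crank '[[0.7,0.03,0.4,0,0,0,0],[0.7,0.04,0.8,0,0,0,0],[0.7,0.05,0.9,0,0,0,0],[0.7,0.05,0.9,0,0,0,0],[0.7,0.05,0.9,0,0,0,0],[0.7,0.05,0.9,0,0,0,0],[0.7,0.04,0.9,0,0,0,0],[0.7,0.03,0.8,0,0,0,0],[0.7,0.01,0.49,0,0,0,0],[0.7,0,0,0.4,0,0,0]]' >/dev/null
python3 -m crank '[[0.7,0,0,0.6,0,0,0],[0.7,0,0,0,0,0,0],[0.7,0,0,0,0,0,0]]'>/dev/null
python3 - <<'E'
from h import *
S=robot.read_camera("side")["img"]
cv2.imwrite("pics/a7.png",cv2.resize(S[100:260,310:510][:,:,::-1],None,fx=3,fy=3))
E
python3 plan.py .543 -.1073 .019 -5.4
```

```text
turn [-0.01 -0.01 -0.01] shift [-0.    0.02  2.77] tcp [ 0.5429 -0.1079  0.102 ] g 0.702 0.0 F [-0.1 -1.2  0.1] t 34.92
```

View pics/a7.png

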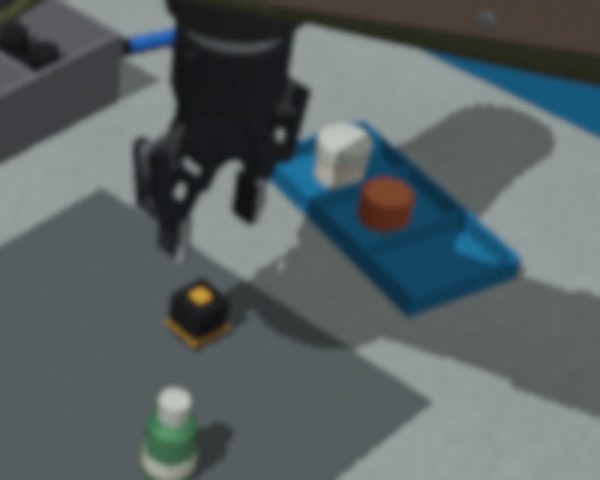

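The jar (343,155) and copper cap (387,203) stand in their compartments, and the gripper is above the black cap at (198,315). Picking it.

```bash
python3 -m crank '[[0.7,0,0,0.5,0,0,0],[0.7,0,0,0.7,0,0,0],[0.7,0,0,0.6,0,0,0],[0.7,0,0,0.5,0,0,0],[0.7,0,0,0.3,0,0,0],[0.7,0,0,0.15,0,0,0],[0.7,0,0,0,0,0,0],[0.7,0,0,0,0,0,0]]' | grep -E "tcp|ft"
python3 -m crank '[[0.3,0,0,0,0,0,0],[0.3,0,0,0,0,0,0],[0.3,0,0,0,0,0,0],[0.3,0,0,0,0,0,0],[0.3,0,0,0,0,0,0],[0.3,0,0,0,0,0,0],[0.3,0,0,0,0,0,0],[0.3,0,0,0,0,0,0]]' 30
python3 -m crank '[[0.3,0,0,-0.2,0,0,0],[0.3,0,0,-0.5,0,0,0],[0.3,0,0,-0.8,0,0,0],[0.3,0,0,-0.9,0,0,0],[0.3,0,0,-0.8,0,0,0.8],[0.3,0,0,-0.4,0,0,0.8],[0.3,0,0,-0.1,0,0,0.78],[0.3,0,0,0,0,0,0]]'
python3 plan.py .471 -.298 .13 -16.3
```

```text
tcp_pos: [0.5437, -0.1076, 0.0205]
ft_force: [0.0, 0.3, 0.3]
t: 36.25
tcp_pos: [0.5438, -0.1074, 0.0206]
tool_rot: [0.047, 0.999, -0.0, 0.001]
ft_force: [-0.2, 0.6, 4.9]
gripper_width: 0.374
gripper_force: 30.6
t: 36.92
tcp_pos: [0.5435, -0.1073, 0.1318]
tool_rot: [0.143, 0.99, 0.0, 0.001]
ft_force: [0.3, 0.5, -0.3]
gripper_width: 0.372
gripper_force: 30.0
turn [ 0.01  0.02 -0.03] shift [ 0.53 -6.78  0.06] tcp [ 0.5435 -0.1073  0.1318] g 0.372 30.0 F [ 0.3  0.5 -0.3] t 36.92
```

```bash
python3 -m crank '[[0.3,0.03,-0.4,0,0,0,0],[0.3,0.06,-0.75,0,0,0,0],[0.3,0.08,-0.95,0,0,0,0],[0.3,0.08,-0.95,0,0,0,0],[0.3,0.08,-0.95,0,0,0,0],[0.3,0.08,-0.95,0,0,0,0],[0.3,0.06,-0.8,0,0,0,0],[0.3,0.04,-0.6,0,0,0,0],[0.3,0.02,-0.43,0,0,0,0],[0.3,0,0,0,0,0,0]]'>/dev/null
python3 -m crank '[[0.3,0,0,0.2,0,0,0],[0.3,0,0,0,0,0,0],[0.3,0,0,0,0,0,0]]'>/dev/null
python3 plan.py .471 -.298 .027 -16.3
python3 - <<'E'
from h import *
S=robot.read_camera("side")["img"]
cv2.imwrite("pics/a8.png",cv2.resize(S[100:260,340:540][:,:,::-1],None,fx=3,fy=3))
E
```

```text
turn [ 0.   -0.02  0.01] shift [-0.02 -0.02  3.21] tcp [ 0.4706 -0.2973  0.1234] g 0.372 30.0 F [ 0.2  0.4 -0.1] t 38.0
```

View pics/a8.png

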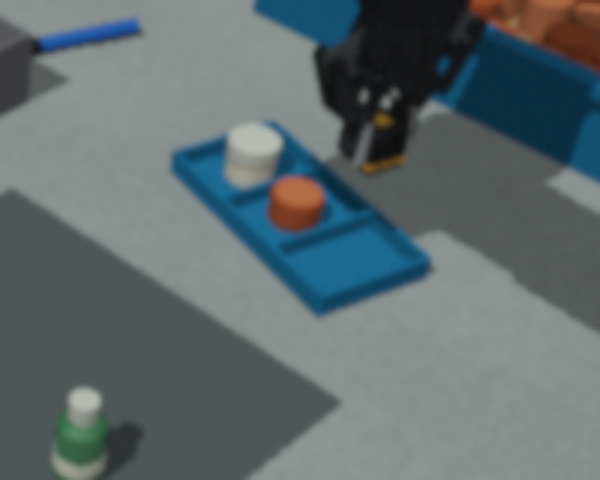

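The black cap hangs upright at (385,145). Projected straight down it lands near the centre of the empty compartment, about (355,265).

```bash
python3 -m crank '[[0.3,0,0,0.4,0,0,0],[0.3,0,0,0.7,0,0,0],[0.3,0,0,0.8,0,0,0],[0.3,0,0,0.6,0,0,0],[0.3,0,0,0.4,0,0,0],[0.3,0,0,0.23,0,0,0],[0.3,0,0,0.1,0,0,0],[0.3,0,0,0,0,0,0],[0.3,0,0,0,0,0,0]]' | grep -E "tcp|ft"
for i in 1; do python3 -m crank '[[0.3,0,0,0.06,0,0,0],[0.3,0,0,0,0,0,0],[0.3,0,0,0,0,0,0]]'; python3 -m crank '[[0.3,0,0,0.04,0,0,0],[0.3,0,0,0,0,0,0],[0.3,0,0,0,0,0,0]]'; done | grep -E "tcp|ft"
```

```text
tcp_pos: [0.4713, -0.2983, 0.0285]
ft_force: [-0.3, -0.3, -0.5]
tcp_pos: [0.4709, -0.2982, 0.0262]
ft_force: [-0.6, 0.1, -0.2]
tcp_pos: [0.4706, -0.2981, 0.0245]
ft_force: [-0.5, 0.6, -0.7]
```

```bash
for i in 1; do python3 -m crank '[[0.3,0,0,0.05,0,0,0],[0.3,0,0,0,0,0,0],[0.3,0,0,0,0,0,0]]'; python3 -m crank '[[0.3,0,0,0.03,0,0,0],[0.3,0,0,0,0,0,0],[0.3,0,0,0,0,0,0]]';python3 -m crank '[[0.3,0,0,0.02,0,0,0],[0.3,0,0,0,0,0,0],[0.3,0,0,0,0,0,0]]'; done | grep -E "tcp|ft"
```

```text
tcp_pos: [0.4706, -0.2981, 0.0228]
ft_force: [-0.7, -0.5, -0.5]
tcp_pos: [0.4707, -0.2981, 0.022]
ft_force: [-0.0, 0.2, -0.1]
tcp_pos: [0.4707, -0.2982, 0.0216]
ft_force: [0.7, 0.6, 0.8]
```

```bash
python3 -m crank '[[0.3,0,0,0.02,0,0,0],[0.3,0,0,0,0,0,0],[0.3,0,0,0,0,0,0]]' | grep -E "tcp|ft"; python3 -m crank '[[0.41,0,0,0,0,0,0],[0.46,0,0,0,0,0,0],[0.52,0,0,0,0,0,0],[0.58,0,0,0,0,0,0],[0.58,0,0,0,0,0,0],[0.58,0,0,-0.3,0,0,0],[0.58,0,0,-0.5,0,0,0],[0.58,0,0,-0.8,0,0,0],[0.58,0,0,-0.8,0,0,0],[0.58,0,0,-0.9,0,0,0]]' | grep -E "tcp|ft"
python3 -m crank '[[0.58,0,0,-0.9,0,0,0],[0.58,0,0,-0.9,0,0,0],[0.58,0.8,0,-0.5,0,0,0],[0.58,0.8,-0.5,0,0,0,0],[0.58,0.8,-0.7,0,0,0,0],[0.58,0.8,-0.7,0,0,0,0],[0.58,0.8,-0.7,0,0,0,0],[0.58,0.6,-0.7,0,0,0,0],[0.58,0,-0.7,0,0,0,0],[0.58,0,0,0,0,0,0]]' | grep -E "tcp|ft"
python3 - <<'E'
from h import *
cv2.imwrite("pics/f1.png",robot.read_camera("top")["img"][100:340,140:540,::-1].repeat(2,0).repeat(2,1)[:600,:800]);cv2.imwrite("pics/f2.png",robot.read_camera("side")["img"][:,:,::-1])
E
```

```text
tcp_pos: [0.4708, -0.2982, 0.0216]
ft_force: [-2.5, 2.0, 6.1]
tcp_pos: [0.4703, -0.298, 0.121]
ft_force: [0.5, -0.7, 0.4]
tcp_pos: [0.3028, -0.3766, 0.19]
ft_force: [-0.9, 0.3, -0.5]
```

View pics/f1.png

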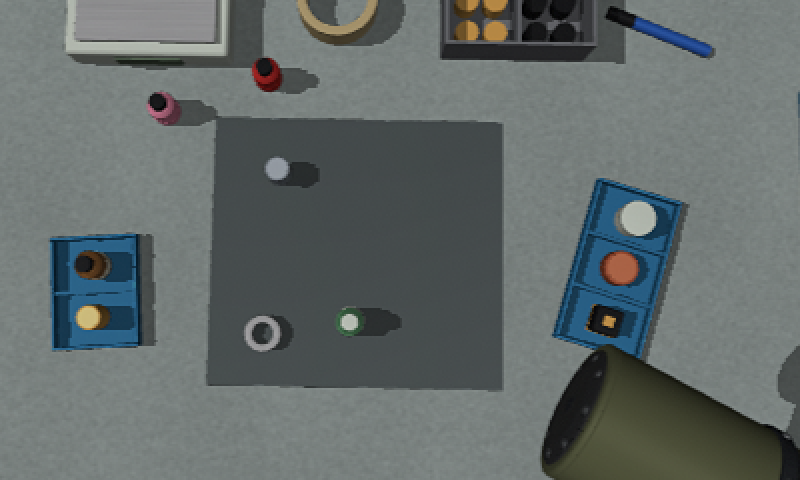

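View pics/f2.png

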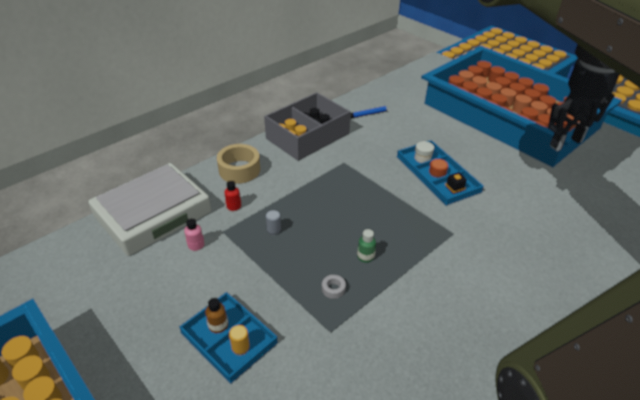

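Both views show all five pieces upright, each in its own compartment: amber (92,265) and gold (90,317) at left, jar (637,218), copper (620,268) and black (607,320) at right. Silver, green and the ring have not moved. The gripper is clear of everything.

```bash
python3 -m crank '[[0.58,0,0,0,0,0,0],[0.58,0,0,0,0,0,0]]' | head -1; python3 -c "
from rig import robot; print(robot.sign_off())"
```

```text
t: 42.23
the job is handed in; nothing more can be done
None
```

The job is handed in at about 42 s: the amber vial and gold cap are in the two-compartment tray, and the white jar, copper cap and black cap are in the three-compartment tray, each upright in its own compartment, with the silver cap, green vial and steel ring left where they stood.

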